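# Tap a bearing cup square into its housing

## Robot

A 6-joint arm with a two-finger parallel gripper is mounted at the origin on a cart in front of the work surface, level with it; the furniture and walls round the work are solid. World frame = base frame: x ahead of the robot, y to its left, z up, the work surface at z = 0. Lengths are in m, angles in rad, forces in N, time in s.
With the tool pointing down it reaches from about 0.4 to 0.825 m from the base axis. Payload 7 kg.
Tool frame: the origin (TCP) lies midway between the tips of the shut fingers; the grasp point (between the pads) lies 19 mm behind it; z points along the fingers, y is the direction in which the jaws open and shut (so a half turn about z gives the same grasp; the last joint's range is limited). The gripper opens to 85 mm and grips with 20 to 120 N. Pads are 22 mm wide; open, the fingers measure 114 mm over their backs; the gripper's body (76 mm by 85 mm) begins 54 mm behind the grasp point. The pads swing forward as they close: fully open they stand 13 mm farther back than shut.
Start: joints at [1.415, 0.359, 0.012, 0, -1.224, -0.288], TCP at [0.29, 0.61, 0.231] pointing down, gripper open.
Joint ranges: [-3.07, 3.07], [-1.43, 2.12], [-1.02, 1.25], [-3.03, 1.67], [-3.05, -0], [-3.03, 3.03]. Speed limits (rad/s): [2.39, 2.39, 3.01, 3.14, 3.14, 3.14].

## Interface

Orientations are given as a unit quaternion [w, x, y, z].
In Python, from plant import r gives the robot as it stands.
- The arm moves only by the tool apply_moves, never from a script. Its argument "commands" is a list of rows, each an object with "hand": the gripper's target within -1 to 1 (fully open at 1, half-way at 0, shut at -1); "dp": the shift along the tool's x, y, z in mm, a list of three; "turn": the turn, a rotation vector about the tool's x, y, z in degrees, a list of three. In form: [{"hand": hand, "dp": [dx, dy, dz], "turn": [rx, ry, rz]}, ...]. A call has 1 to 8 rows; each row is the pose to reach, as a shift and turn from the pose commanded when the call began, along the tool's axes at that moment; what a row does not reach only later rows make up. A row lasts 1/10 s, in which the tool goes at most 50 mm and 8.59 degrees, less where a joint would pass 70% of its speed; a pose out of reach is approached as far as the arm can. A call with a gripper value outside its range is refused whole. The fingers move at their own pace and stop on an object; "grip_force" is the grip in N (left out, the last holds). Time passes only in rows, so rows that repeat a pose let the fingers close. It gives the time, the measured TCP pose, the force and the opening at its end, in the units of the state.
- r.observe(): the state, without advancing time (a new reading comes with each control period).
- r.capture(name): name is "side" or "top" or "wrist"; returns (picture, depth): 384x512x3 uint8, red, green, blue; 384x512 float32, m along the optical axis (not along the pixel's ray), 0 where there is no reading.
- r.camera_info(name): a dict with "camera_matrix" (3x3 intrinsics, pixels), "cam_to_world" (4x4, takes a point from camera to world coordinates); the wrist camera has in their place "mount" (4x4, takes a point from camera to tool coordinates, whose origin is the TCP and whose axes are the flange's). Camera axes: x right, y up, looking along -z (the intrinsics and any distortion apply to the point x, -y, -z); pixel columns grow to the right and rows downward; lengths in m; the calibration is good to about 2 mm. A picture is of the moment at which its call begins: read the wrist's pose just before it. camera_info takes no time and is no camera call.
- r.sign_off(): hands the job in, once; it reports no verdict.
Trained networks look in the newest picture that a camera, given by its name, has taken for a name from the list of things; names that differ only in an ending like _2 or _b are one class to them, and where a whole thing is asked for, a point or a joint stands for the part that bears it (a point fixed in the world has none). Each returns a list of dicts, best first, with "score" (0 to 1); they miss things now and then, are a little off and sometimes report something else, mostly with a low value. They report only what shows in the picture. A call takes as long as a camera call. They do not tell look-alikes from the thing itself.
- r.find_in(camera, name): "xy" ([column, row] in pixels, amid what is visible of it).
- r.tip_of(camera, name): "xy" ([column, row] in pixels: a listed point, or the origin of a listed thing).
The state is a dict: "time_s": time; "qpos": joint angles; "joint_vel": joint speeds; "joint_torque": joint torques, N m; "eef_pos": TCP position; "tcp_rot": TCP orientation; "wrist_force": force on the tool from outside, world axes, zero at the start; "moment": the same for the moment, N m; "opening": finger opening in m.
Only numpy, scipy, OpenCV 4.12 (cv2) and the standard library are available. Lean on these libraries where they do the work, as an engineer would, in place of code of your own. Each camera call takes 0.05 s, during which the arm holds its last target.

## Task

The flanged bearing cup is only started in the bore of the grey bearing housing. Take the white plastic drift out of its wooden holder and tap the cup home with the drift's lower end, a few millimetres at a time on alternate sides of the rim so that it never leans more than about 9 degrees, until the flange sits flush on the housing all round; then stand the drift back in its holder and let go. Touch the cup only with the drift, and leave the other things on the bench where they are.

Things in the scene. Friction and masses are not known exactly. Their poses are not given: they have to be found in the camera images.
- bore (a point): centre of the bore mouth in the top face of the bearing housing, 50 mm above the worktop; z up, x and y along the housing's sides. The housing is fixed to the bench: grey block 84 x 84 x 40 mm with a 50 mm bore, on an aluminium base plate 100 x 100 x 10 mm with four small screws.
- cup_top (a point): centre of the top of the bearing cup's flange; z along the cup's axis, up, leaning with it. Brass-coloured flange ring: outer diameter 64 mm, inner 40 mm, 6 mm thick. Starts 10 to 14 mm above home, leaning up to 4 degrees any way. Home: the flange's underside lies on the housing's top face, this point 6 mm above bore.
- cup: the same cup; origin 6 mm below cup_top, same axes. Its 49 mm sleeve is in the bore: it can only go down or up and lean. Stiff fit: it stays where left; 5 to 10 N on the rim moves it. Pushing one side sinks that side and, less, the middle; the far side stays or rises a little. Pressing one side all the way at once cocks it far over. A side that is home stops hard.
- drift: loose white plastic drift (round rod, two thin blue bands), 20 mm in diameter, 120 mm long, 60 g; origin at the centre of its lower end, z along the rod, up. The lower end has a flat face 15 mm across with a 4 mm chamfer. It stands upright in the holder, its lower end on the hole's floor, so 92 mm of it stand out above the holder.
- holder_floor (a point): centre of the floor of the hole in the fixed wooden holder, 7 mm above the worktop; z up. The holder is a block 70 x 70 x 35 mm, the hole 24 mm in diameter and 28 mm deep with a 3 mm chamfer at its mouth. The holder and the housing may change sides.
- tape_roll: bystander: dark roll of tape lying flat, 55 mm across, 19 mm high; origin at the centre of its underside
- spare_cap: bystander: white screw cap, 65 mm across, 16 mm high; origin at the centre of its underside
- spanner: bystander: steel spanner lying flat, 147 x 27 x 8 mm, long along its y axis; origin at the centre of its underside
- probe_meter: bystander: olive hand-held meter lying flat, 129 x 64 x 23 mm, long along its x axis; origin at the centre of its underside
Not all that is in view belongs to the job. Of the things shaped like the drift, the white one is meant.

How it is judged:
On the way, in this order (a step that is already met when the one before it is completed fails the run):
1. the drift is lifted out of its holder (z of drift in the frame of holder_floor above 0.035 m), for 0.1 s.
2. the cup is home and square in the housing (z of cup_top in the frame of bore below 0.0078 m and angle between cup_top's own z axis and vertical below 0.045 rad), for 0.2 s.
At the end, for the whole second after the job is handed in: The cup's flange lies on the housing (its centre within 1.8 mm of home, leaning less than 2.5 degrees), and the drift stands at rest in its holder: lower end within 8 mm of the hole's centre and 6 mm of its floor, leaning less than 14 degrees (all of step 2 and horizontal distance between drift and holder_floor below 0.008 m and z of drift in the frame of holder_floor below 0.006 m and angle between drift's own z axis and vertical below 0.25 rad and linear speed of drift below 0.02 m/s); the robot touches nothing.
It fails at once if the cup cocks: it leans more than 9.7 degrees (angle between cup_top's own z axis and vertical above 0.17 rad).
It fails at once if the gripper touches the cup instead of the drift (contact force between any of the fingers, the arm and cup above 1 N).
It fails at once if a bystander is moved by more than 30 mm (distance of any of tape_roll, spare_cap, spanner, probe_meter from where it was at the start of the episode above 0.03 m).
It also fails if it takes over 72 s, if anything falls off the work surface, if the arm or the gripper's body presses on something with over 40 N, if the wrist force passes 120 N, or if a joint passes its speed limit or range.

## Working session

There is one attempt and no reset: what is moved stays moved. The work goes in short steps, Python scripts to look and compute and a tool call to move; the robot and the scene stay as the last step left them, time stands still between calls to the robot, and variables do not carry over. Pictures are saved under pics/ and viewed, and the job is handed in when it is done.

Besides the shell and the picture viewer there is one more tool, called after "Request:" as name(argument=value, ...), one argument or row to a line, values as JSON. apply_moves: Moves the arm, as the interface text tells. Its arguments: {"type":"object","properties":{"commands":{"type":"array"},"grip_force":{"type":"number"}},"required":["commands"]}

```bash
mkdir -p pics; ls
cat > h.py <<'E'
import numpy as np, cv2
from plant import r
from scipy.spatial.transform import Rotation as R
def q2m(q): return R.from_quat([q[1],q[2],q[3],q[0]]).as_matrix()
def cam(name):
    i=r.camera_info(name); K=np.array(i["camera_matrix"])
    if "cam_to_world" in i: return K,np.array(i["cam_to_world"]),i
    s=r.observe(); T=np.eye(4); T[:3,:3]=q2m(s["tcp_rot"]); T[:3,3]=s["eef_pos"]
    return K,T@np.array(i["mount"]),i
def ray(K,T,uv):
    d=np.array([(uv[0]-K[0,2])/K[0,0],-(uv[1]-K[1,2])/K[1,1],-1.0])
    return T[:3,3],T[:3,:3]@d
def at_z(K,T,uv,z):
    o,d=ray(K,T,uv); return o+d*(z-o[2])/d[2]
def cloud(K,T,dep):
    v,u=np.mgrid[0:dep.shape[0],0:dep.shape[1]]
    p=np.stack([(u-K[0,2])/K[0,0]*dep,-(v-K[1,2])/K[1,1]*dep,-dep],-1)
    return p@T[:3,:3].T+T[:3,3]
def proj(K,T,P):
    p=np.linalg.inv(T)@np.append(P,1); return np.array([K[0,0]*p[0]/-p[2]+K[0,2],K[1,2]-K[1,1]*p[1]/-p[2]])
E
python3 - <<'E'
from h import *
for n in ["side","top","wrist"]:
    K,T,i=cam(n); p,d=r.capture(n); cv2.imwrite(f"pics/{n}0.png",p[:,:,::-1]); np.save(f"pics/{n}0.npy",d)
    print(n,{k:v for k,v in i.items() if k not in("camera_matrix","cam_to_world","mount")},K.round(1).tolist(),T.round(3).tolist())
    for t in ["drift","cup_top","holder_floor","bore"]:
        try:
            for f in (r.find_in,r.tip_of):
                try: print(t,f.__name__,[(np.round(a["xy"],1).tolist(),round(a["score"],2)) for a in f(n,t)][:4])
                except Exception as e: print(t,f.__name__,e)
        except Exception as e: print(e)
print(r.observe())
E
```

```text
pics
side {} [[445.3, 0.0, 260.6], [0.0, 445.3, 195.5], [0.0, 0.0, 1.0]] [[0.996, 0.051, -0.071, 0.455], [-0.086, 0.391, -0.916, -0.907], [-0.019, 0.919, 0.394, 0.455], [0.0, 0.0, 0.0, 1.0]]
drift call [([263.6, 245.4], 0.9), ([323.5, 205.8], 0.19)]
drift call [([267.7, 278.6], 0.87), ([219.1, 293.0], 0.64)]
cup_top call [([241.7, 184.1], 0.83)]
cup_top call [([238.9, 179.5], 0.53), ([264.6, 283.9], 0.32)]
holder_floor call [([268.7, 275.8], 0.92), ([240.4, 200.1], 0.29)]
holder_floor call [([266.0, 277.2], 0.62)]
bore call [([240.6, 198.0], 0.77)]
bore call [([240.7, 186.2], 0.75)]
top {} [[481.7, 0.0, 250.8], [0.0, 481.7, 187.1], [0.0, 0.0, 1.0]] [[-0.023, 0.988, -0.15, 0.368], [-1.0, -0.022, 0.003, -0.077], [0.0, 0.151, 0.989, 0.962], [0.0, 0.0, 0.0, 1.0]]
drift call [([339.0, 180.6], 0.81), ([349.4, 229.4], 0.5)]
drift call [([333.3, 182.6], 0.62), ([342.4, 227.3], 0.58)]
cup_top call [([153.4, 201.7], 0.78)]
cup_top call [([159.0, 200.8], 0.61)]
holder_floor call [([333.0, 186.1], 0.96)]
holder_floor call [([336.3, 186.3], 0.69)]
bore call [([164.0, 205.0], 0.86)]
bore call [([1
[... 312 characters left out ...]
all []
bore call []
{'time_s': 1.35, 'qpos': array([ 1.41510442e+00,  3.58602196e-01,  1.18994487e-02, -4.22080719e-05,
       -1.22411624e+00, -2.88118953e-01]), 'joint_vel': array([ 0.00161148,  0.00069766,  0.00053956,  0.00108108, -0.0016541 ,
       -0.00143701]), 'joint_torque': array([-1.28035699e-03, -5.82980883e+01,  2.93653268e+01,  6.94134369e+00,
       -7.17092171e-04,  5.50013198e-06]), 'eef_pos': array([0.28981408, 0.60957826, 0.23129297]), 'tcp_rot': array([ 1.26176488e-05,  9.75478279e-01, -2.20095723e-01, -1.90552971e-05]), 'wrist_force': array([-0.13357424, -0.13074605,  0.04118903]), 'moment': array([-0.01157195, -0.00026262,  0.00228646]), 'opening': 0.08534861862751214}
```

View pics/side0.png

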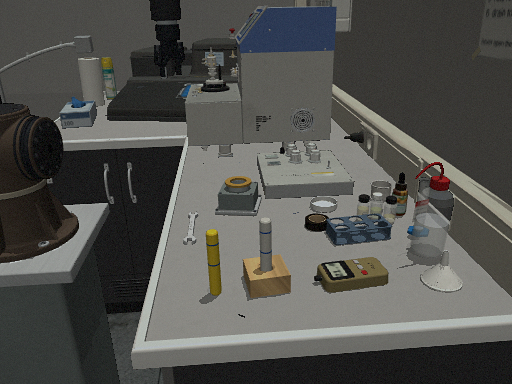

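View pics/top0.png

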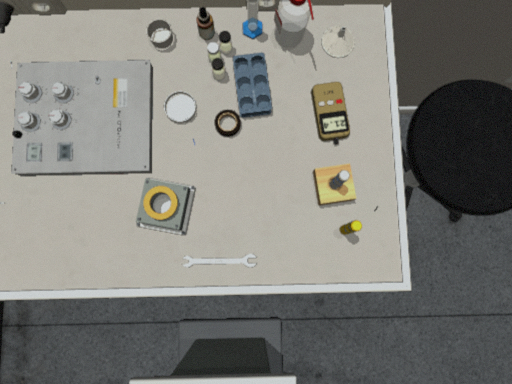

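White drift stands in the wooden holder (side 265,245; top 338,182). A yellow look-alike is next to it at (214,262) in the side view. The cup sits in the housing (side 238,185; top 160,203). Next I'll measure from depth.

```bash
cat > m.py <<'E'
from h import *
def tilt(n,p,d,c,verbose=True):
    pass
E
python3 - <<'E'
from h import *
for n in ["top","side"]:
    K,T,i=cam(n); p=cv2.imread(f"pics/{n}0.png")[:,:,::-1]; d=np.load(f"pics/{n}0.npy")
    C=cloud(K,T,d); ok=d>0
    w=np.array
    b=at_z(K,T,[164.4,204] if n=="top" else [240.7,186.2],0.05); print(n,"bore net",b.round(4))
    hf=at_z(K,T,[336,186.3] if n=="top" else [266,277.2],0.007); print("holder net",hf.round(4))
    print("table z",np.median(C[ok&(abs(C[...,2])<.01)][:,2]))
    # holder top
    m=ok&(np.linalg.norm(C[...,:2]-hf[:2],axis=-1)<.06)
    for nm,zl,zh in(("holder top",.030,.040),("drift",.05,.135),("drifttop",.122,.135)):
        q=C[m&(C[...,2]>zl)&(C[...,2]<zh)]
        if len(q): print(nm,len(q),q.mean(0).round(4),q.min(0).round(4),q.max(0).round(4), np.median(q[:,2]).round(4))
        if nm=="holder top" and len(q)>10: print(cv2.minAreaRect((q[:,:2]*1000).astype(np.float32)))
    m=ok&(np.linalg.norm(C[...,:2]-b[:2],axis=-1)<.065)
    q=C[m&(C[...,2]>.046)&(C[...,2]<.0535)]
    print("housing",len(q),q.mean(0).round(4),cv2.minAreaRect((q[:,:2]*1000).astype(np.float32)))
    q=C[m&(C[...,2]>.057)]
    print("cup",len(q),q.mean(0).round(4),cv2.minAreaRect((q[:,:2]*1000).astype(np.float32)),np.percentile(q[:,2],[1,10,50,90,99]).round(4))
    A=np.c_[q[:,:2]-b[:2],np.ones(len(q))]; co=np.linalg.lstsq(A,q[:,2],rcond=None)[0]; print("plane",co.round(4))
for n,(x0,x1,y0,y1) in {"top":(120,210,165,245),"side":(200,280,165,220)}.items():
    p=cv2.imread(f"pics/{n}0.png")[y0:y1,x0:x1]; cv2.imwrite(f"pics/{n}0c.png",cv2.resize(p,None,fx=6,fy=6,interpolation=2))
E
```

```text
top bore net [0.4775 0.085  0.05  ]
holder net [ 0.5107 -0.2511  0.007 ]
table z 0.0002761346847792723
holder top 1062 [ 0.5103 -0.2418  0.0348] [ 0.474  -0.2824  0.0302] [ 0.5506 -0.2052  0.0397] 0.0348
((512.551513671875, -244.01890563964844), (70.58609008789062, 71.2680892944336), 6.722516059875488)
drift 198 [ 0.5097 -0.2408  0.1065] [ 0.5024 -0.2532  0.0502] [ 0.5221 -0.2338  0.1314] 0.1198
drifttop 96 [ 0.512  -0.2433  0.1265] [ 0.5036 -0.2532  0.1222] [ 0.5221 -0.2343  0.1314] 0.1265
housing 1026 [0.4759 0.0879 0.0502] ((478.2579650878906, 90.58076477050781), (84.61931610107422, 84.23998260498047), 78.10366821289062)
cup 589 [0.4783 0.0909 0.0682] ((478.2062683105469, 90.2606430053711), (62.268795013427734, 62.56890106201172), 63.83843231201172) [0.0596 0.0661 0.0684 0.0705 0.0723]
plane [-0.0009  0.0034  0.0682]
side bore net [0.4853 0.0983 0.05  ]
holder net [ 0.514  -0.2356  0.007 ]
table z 0.001141619190226567
holder top 884 [ 0.5122 -0.2547  0.0355] [ 0.4744 -0.2858  0.0301] [ 0.5515 -0.2055  0.0396] 0.0359
((512.634765625, -246.0723876953125), (70.12226104736328, 75.37714385986328), 7.16603946685791)
drift 521 [ 0.5122 -0.2527  0.0924] [ 0.5027 -0.258   0.0502] [ 0.5227 -0.2381  0.1288] 0.0922
drifttop 81 [ 0.5123 -0.2499  0.1262] [ 0.5031 -0.2572  0.122 ] [ 0.5216 -0.2381  0.1288] 0.1268
housing 334 [0.4795 0.0695 0.0505] ((478.0132141113281, 85.52310180664062), (84.76163482666016, 84.53094482421875), 78.93566131591797)
cup 265 [0.4778 0.0856 0.0663] ((477.8988952636719, 85.78517150878906), (60.57650375366211, 64.3251953125), 23.38966178894043) [0.0571 0.0596 0.068  0.0698 0.0706]
plane [ 0.0082 -0.0019  0.0664]
```

View pics/top0c.png

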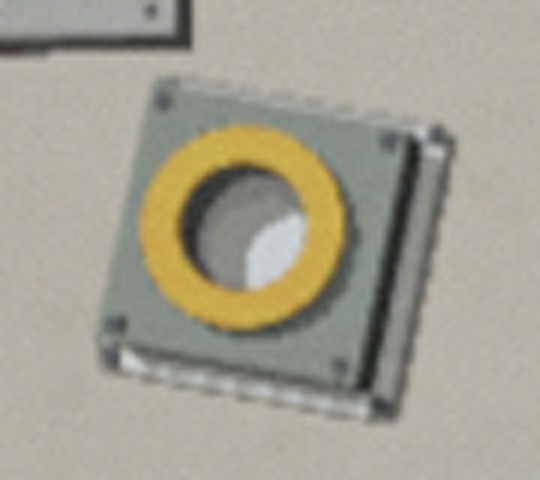

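View pics/side0c.png

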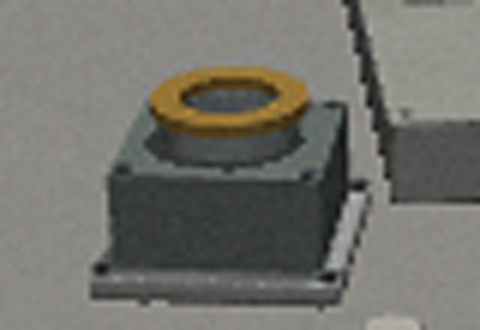

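Request:
apply_moves(
  commands=[
    {"hand": 1,"dp": [568,677,0],"turn": [0,0,-25.4]},
    {"hand": 1,"dp": [568,677,0],"turn": [0,0,-25.4]},
    {"hand": 1,"dp": [568,677,0],"turn": [0,0,-25.4]},
    {"hand": 1,"dp": [568,677,0],"turn": [0,0,-25.4]},
    {"hand": 1,"dp": [568,677,0],"turn": [0,0,-25.4]},
    {"hand": 1,"dp": [568,677,0],"turn": [0,0,-25.4]},
    {"hand": 1,"dp": [568,677,0],"turn": [0,0,-25.4]},
    {"hand": 1,"dp": [568,677,0],"turn": [0,0,-25.4]},
  ],
)

```text
time_s: 2.15
eef_pos: [0.3905, 0.2206, 0.2317]
tcp_rot: [-0.0, 1.0, 0.0, 0.0]
wrist_force: [0.8, -0.4, 0.7]
opening: 0.0853
```

Request:
apply_moves(
  commands=[
    {"hand": 1,"dp": [50,131,0],"turn": [0,0,0]},
    {"hand": 1,"dp": [50,131,0],"turn": [0,0,0]},
    {"hand": 1,"dp": [50,131,0],"turn": [0,0,0]},
    {"hand": 1,"dp": [50,131,0],"turn": [0,0,0]},
    {"hand": 1,"dp": [50,131,0],"turn": [0,0,0]},
  ],
)

```text
time_s: 2.65
eef_pos: [0.4406, 0.0905, 0.2314]
tcp_rot: [-0.0, 1.0, -0.002, 0.0]
wrist_force: [-1.0, 0.7, -0.3]
opening: 0.0852
```

```bash
cat > m.py <<'E'
from h import *
import sys
def cup(tag):
    K,T,i=cam("wrist"); p,d=r.capture("wrist"); cv2.imwrite(f"pics/w{tag}.png",p[:,:,::-1])
    C=cloud(K,T,d); hsv=cv2.cvtColor(p,cv2.COLOR_RGB2HSV)
    br=(hsv[...,0]>12)&(hsv[...,0]<32)&(hsv[...,1]>110)&(hsv[...,2]>60)
    near=np.hypot(C[...,0]-.478,C[...,1]-.088)<.06
    ok=(d>0)&near
    h=C[ok&~br&(C[...,2]>.044)&(C[...,2]<.055)]
    if len(h)>50:
        print("housing n",len(h),"rect",cv2.minAreaRect((h[:,:2]*1000).astype(np.float32)))
        c=h[:,:2].mean(0); co=np.linalg.lstsq(np.c_[h[:,:2]-[.478,.088],np.ones(len(h))],h[:,2],rcond=None)[0]; print(" housing plane slopes/z",co.round(4))
    q=C[ok&br&(C[...,2]>.052)&(C[...,2]<.09)]
    co0=None; 
    for _ in range(6):
        co=np.linalg.lstsq(np.c_[q[:,:2]-[.478,.088],np.ones(len(q))],q[:,2],rcond=None)[0]
        res=q[:,2]-(q[:,:2]-[.478,.088])@co[:2]-co[2]; q2=q[abs(res)<max(.0015,1.5*res.std())]
        if len(q2)==len(q): break
        q=q2
    print("cup n",len(q),"plane slopes deg x,y",np.degrees(co[:2]).round(2),"z",co[2].round(4),"rect",cv2.minAreaRect((q[:,:2]*1000).astype(np.float32)),"res",res.std().round(5))
    return p,d,C
E
python3 - <<'E'
from m import *
print(r.observe()["eef_pos"]); cup("1")
E
```

```text
[0.44059641 0.09050511 0.23143937]
housing n 2865 rect ((479.0935363769531, 90.09799194335938), (84.10481262207031, 84.09957122802734), 78.11241149902344)
 housing plane slopes/z [-0.0001  0.0001  0.0509]
cup n 1603 plane slopes deg x,y [0.43 0.45] z 0.0691 rect ((479.21466064453125, 89.94843292236328), (62.455013275146484, 62.56317138671875), 51.482940673828125) res 0.00065
```

View pics/w1.png

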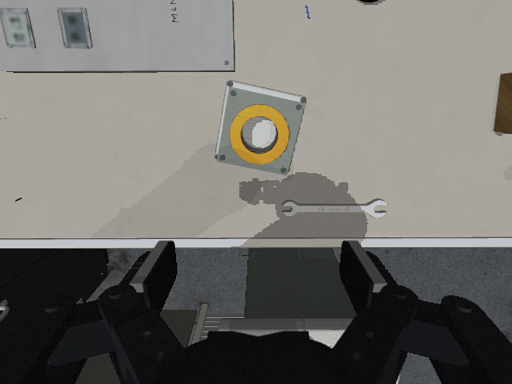

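Request:
apply_moves(
  commands=[
    {"hand": 1,"dp": [20,336,0],"turn": [0,0,0]},
    {"hand": 1,"dp": [20,336,0],"turn": [0,0,0]},
    {"hand": 1,"dp": [20,336,0],"turn": [0,0,0]},
    {"hand": 1,"dp": [20,336,0],"turn": [0,0,0]},
    {"hand": 1,"dp": [20,336,0],"turn": [0,0,0]},
    {"hand": 1,"dp": [20,336,0],"turn": [0,0,0]},
    {"hand": 1,"dp": [20,336,0],"turn": [0,0,0]},
    {"hand": 1,"dp": [20,336,0],"turn": [0,0,0]},
  ],
)

```text
time_s: 3.5
eef_pos: [0.4608, -0.2467, 0.2307]
tcp_rot: [0.0, 1.0, -0.001, -0.001]
wrist_force: [0.5, 0.4, -0.7]
opening: 0.0854
```

Run:
```python
from h import *
s=r.observe(); print(s["eef_pos"])
K,T,i=cam("wrist"); p,d=r.capture("wrist"); cv2.imwrite("pics/w2.png",p[:,:,::-1]); C=cloud(K,T,d)
m=(d>0)&(np.hypot(C[...,0]-.5126,C[...,1]+.245)<.055)
for nm,zl,zh in(("holder",.032,.039),("drifttop",.124,.131),("drift",.045,.122),("d1",.045,.065),("d2",.065,.085),("d3",.085,.105),("d4",.105,.122)):
    q=C[m&(C[...,2]>zl)&(C[...,2]<zh)]
    if len(q)>5: print(nm,len(q),q.mean(0).round(4),q.min(0).round(4),q.max(0).round(4),cv2.minAreaRect((q[:,:2]*1000).astype(np.float32)))
q=C[(d>0)&(np.hypot(C[...,0]-.42,C[...,1]+.26)<.05)&(C[...,2]>.03)]
print("yellow",q.min(0),q.max(0))
```

```text
[ 0.46077364 -0.2467314   0.23070649]
holder 3169 [ 0.5157 -0.2447  0.0359] [ 0.4752 -0.2835  0.0323] [ 0.5522 -0.2059  0.0387] ((513.4000854492188, -244.62057495117188), (70.1538314819336, 70.09286499023438), 7.078604221343994)
drifttop 403 [ 0.5138 -0.2447  0.1273] [ 0.5037 -0.2542  0.124 ] [ 0.5233 -0.2352  0.1296] ((513.6141967773438, -244.7131805419922), (18.742416381835938, 18.849672317504883), 45.75910949707031)
drift 74 [ 0.5218 -0.2451  0.0903] [ 0.5168 -0.2538  0.0462] [ 0.5233 -0.2354  0.121 ] ((520.2388916015625, -244.4848175048828), (5.9775071144104, 18.363739013671875), 2.628321647644043)
d1 10 [ 0.5225 -0.2438  0.0546] [ 0.5203 -0.2498  0.0462] [ 0.5233 -0.2376  0.0614] ((522.0411987304688, -243.55628967285156), (2.0969932079315186, 12.324006080627441), 6.515822410583496)
d2 21 [ 0.5215 -0.2458  0.0742] [ 0.5177 -0.2538  0.0686] [ 0.5232 -0.2361  0.0825] ((520.7476806640625, -245.05084228515625), (17.71638298034668, 5.116604328155518), 86.90478515625)
d3 11 [ 0.5225 -0.2446  0.0916] [ 0.5208 -0.2514  0.086 ] [ 0.5233 -0.2387  0.097 ] ((522.1265869140625, -245.0697784423828), (12.66029167175293, 2.3764595985412598), 88.96299743652344)
d4 32 [ 0.5215 -0.2453  0.1117] [ 0.5168 -0.2538  0.1054] [ 0.5233 -0.2354  0.121 ] ((520.2388916015625, -244.4848175048828), (5.9775071144104, 18.363739013671875), 2.628321647644043)
yellow [ 0.41635862 -0.30042729  0.03018219] [ 0.46996305 -0.2524797   0.31940039]
```

View pics/w2.png

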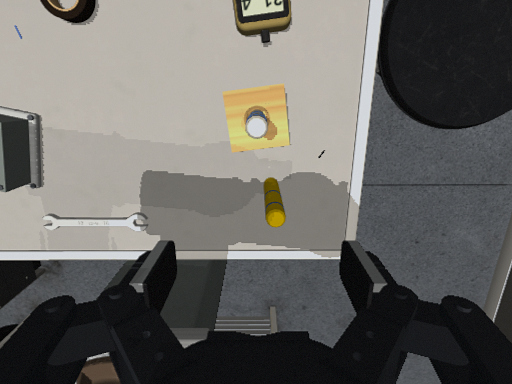

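Request:
apply_moves(
  commands=[
    {"hand": 1,"dp": [53,-2,0],"turn": [0,0,0]},
    {"hand": 1,"dp": [53,-2,0],"turn": [0,0,0]},
    {"hand": 1,"dp": [53,-2,40],"turn": [0,0,0]},
    {"hand": 1,"dp": [53,-2,80],"turn": [0,0,0]},
    {"hand": 1,"dp": [53,-2,120],"turn": [0,0,0]},
    {"hand": 1,"dp": [53,-2,158],"turn": [0,0,0]},
    {"hand": 1,"dp": [53,-2,158],"turn": [0,0,0]},
    {"hand": 1,"dp": [53,-2,158],"turn": [0,0,0]},
  ],
)

```text
time_s: 4.35
eef_pos: [0.5138, -0.2414, 0.0739]
tcp_rot: [0.0, 1.0, 0.001, -0.001]
wrist_force: [-0.2, -0.5, 0.8]
opening: 0.0856
```

Request:
apply_moves(
  commands=[
    {"hand": 1,"dp": [0,3.3,0],"turn": [0,0,0]},
    {"hand": 1,"dp": [0,3.3,0],"turn": [0,0,0]},
    {"hand": -0.3,"dp": [0,3.3,0],"turn": [0,0,0]},
    {"hand": -1,"dp": [0,3.3,0],"turn": [0,0,0]},
    {"hand": -1,"dp": [0,3.3,0],"turn": [0,0,0]},
    {"hand": -1,"dp": [0,3.3,0],"turn": [0,0,0]},
    {"hand": -1,"dp": [0,3.3,0],"turn": [0,0,0]},
    {"hand": -1,"dp": [0,3.3,0],"turn": [0,0,0]},
  ],
  grip_force=70,
)

```text
time_s: 5.15
eef_pos: [0.5134, -0.246, 0.0736]
tcp_rot: [0.0, 1.0, -0.0, 0.0]
wrist_force: [-0.5, 0.3, 4.3]
opening: 0.0184
```

Request:
apply_moves(
  commands=[
    {"hand": -1,"dp": [0,0,-25],"turn": [0,0,0]},
    {"hand": -1,"dp": [0,0,-60],"turn": [0,0,0]},
    {"hand": -1,"dp": [0,0,-100],"turn": [0,0,0]},
    {"hand": -1,"dp": [0,0,-100],"turn": [0,0,0]},
  ],
)

```text
time_s: 5.55
eef_pos: [0.5162, -0.2468, 0.1788]
tcp_rot: [0.001, 1.0, 0.0, 0.004]
wrist_force: [0.1, 0.6, -0.8]
opening: 0.0182
```

Run:
```python
from h import *
s=r.observe(); print(s["eef_pos"],s["wrist_force"],s["opening"])
for n in ("side","top"):
    K,T,i=cam(n); p,d=r.capture(n); 
    pt=s["eef_pos"]-np.array([0,0,.0666]); u=proj(K,T,pt); print(n,"pred tip",u.round(1),[(np.round(a["xy"],1).tolist(),round(a["score"],2)) for a in r.tip_of(n,"drift")][:3])
    x,y=map(int,u); y0=max(0,y-80);x0=max(0,x-60)
    if n=="side": cv2.imwrite("pics/s3.png",cv2.resize(p[y0:y0+110,x0:x0+120,::-1],None,fx=5,fy=5))
```

```text
[ 0.51621032 -0.24684122  0.17882447] [ 0.13306612  0.63324965 -0.79441431] 0.018175176354911452
side pred tip [267.1 227.6] [([217.0, 293.6], 0.86), ([267.3, 227.7], 0.6)]
top pred tip [343.7 174.4] [([341.3, 173.2], 0.59), ([340.7, 230.2], 0.51)]
```

View pics/s3.png

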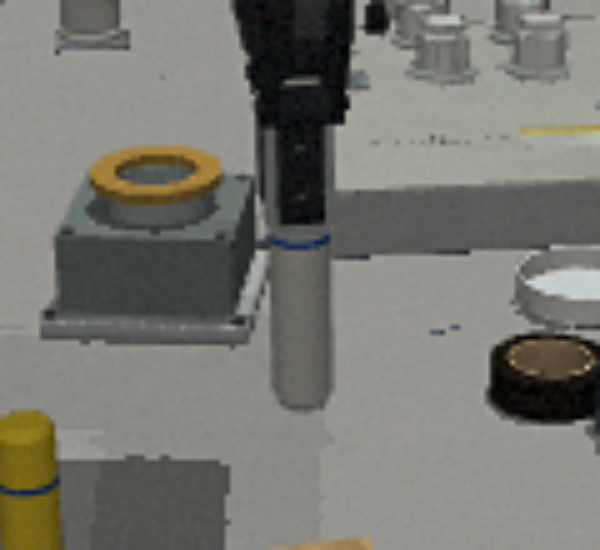

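Request:
apply_moves(
  commands=[
    {"hand": -1,"dp": [-37,-312,0],"turn": [0,0,0]},
    {"hand": -1,"dp": [-37,-312,0],"turn": [0,0,0]},
    {"hand": -1,"dp": [-37,-312,0],"turn": [0,0,0]},
    {"hand": -1,"dp": [-37,-312,0],"turn": [0,0,0]},
    {"hand": -1,"dp": [-37,-312,0],"turn": [0,0,0]},
    {"hand": -1,"dp": [-37,-312,0],"turn": [0,0,0]},
    {"hand": -1,"dp": [-37,-312,14],"turn": [0,0,0]},
    {"hand": -1,"dp": [-37,-312,14],"turn": [0,0,0]},
  ],
)

```text
time_s: 6.55
eef_pos: [0.4746, 0.0677, 0.1568]
tcp_rot: [0.001, 1.0, 0.001, -0.002]
wrist_force: [0.1, -0.3, -0.9]
opening: 0.0181
```

Request:
apply_moves(
  commands=[
    {"hand": -1,"dp": [0,0,0],"turn": [0,0,0]},
    {"hand": -1,"dp": [0,0,0],"turn": [0,0,0]},
  ],
)

```text
time_s: 6.75
eef_pos: [0.4763, 0.0653, 0.159]
tcp_rot: [0.0, 1.0, -0.001, -0.0]
wrist_force: [-0.2, -0.6, -0.4]
opening: 0.0183
```

Run:
```python
from m import *
s=r.observe(); print(s["eef_pos"],s["tcp_rot"].round(4),s["wrist_force"],s["opening"])
p,d,C=cup("4")
for n in ("side",):
    K,T,i=cam(n); p,d=r.capture(n); 
    pt=s["eef_pos"]-np.array([0,0,.0666]); u=proj(K,T,pt); print(n,"pred tip",u.round(1),[(np.round(a["xy"],1).tolist(),round(a["score"],2)) for a in r.tip_of(n,"drift")][:3])
    x,y=map(int,u); y0=max(0,y-60);x0=max(0,x-60)
    a=cv2.resize(p[y0:y0+110,x0:x0+120,::-1],None,fx=3.3,fy=3.3); b=cv2.imread("pics/w4.png")[40:240,150:360]; b=cv2.resize(b,(int(210*a.shape[0]/200),a.shape[0]))
    cv2.imwrite("pics/s4.png",np.hstack([a,b]))
```

```text
[0.47628668 0.06532937 0.15896409] [ 4.e-04  1.e+00 -6.e-04 -5.e-04] [-0.17228112 -0.57498037 -0.37485797] 0.01833558708097348
housing n 3635 rect ((479.0288391113281, 90.12339782714844), (84.33853149414062, 84.88893127441406), 78.22966003417969)
 housing plane slopes/z [-0.0005  0.0019  0.0508]
cup n 2015 plane slopes deg x,y [0.24 0.48] z 0.0692 rect ((480.92633056640625, 91.58035278320312), (57.91636657714844, 62.981353759765625), 49.43506622314453) res 0.0006
side pred tip [236.8 174.8] [([235.5, 174.7], 0.65), ([216.3, 292.8], 0.57), ([192.3, 224.6], 0.21)]
```

View pics/s4.png

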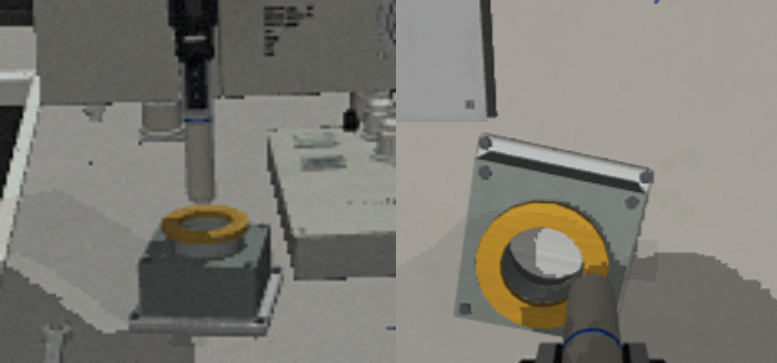

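Request:
apply_moves(
  commands=[
    {"hand": -1,"dp": [2.5,0,15],"turn": [0,0,0]},
    {"hand": -1,"dp": [2.5,0,21],"turn": [0,0,0]},
    {"hand": -1,"dp": [2.5,0,23],"turn": [0,0,0]},
    {"hand": -1,"dp": [2.5,0,25],"turn": [0,0,0]},
    {"hand": -1,"dp": [2.5,0,26.5],"turn": [0,0,0]},
    {"hand": -1,"dp": [2.5,0,27],"turn": [0,0,0]},
    {"hand": -1,"dp": [2.5,0,27],"turn": [0,0,0]},
  ],
)

```text
time_s: 7.6
eef_pos: [0.4792, 0.0658, 0.1333]
tcp_rot: [0.0, 1.0, -0.0, 0.0]
wrist_force: [-1.7, -2.2, 4.9]
opening: 0.0185
```

Run:
```python
from m import *
s=r.observe(); print(s["eef_pos"],s["wrist_force"]); cup("5")
```

```text
[0.47918924 0.06576121 0.1333098 ] [-1.69118433 -2.22339148  4.93538914]
housing n 4200 rect ((478.9156188964844, 90.05253601074219), (84.29743194580078, 85.30396270751953), 78.11358642578125)
 housing plane slopes/z [-0.0019  0.0019  0.0509]
cup n 2139 plane slopes deg x,y [-0.75  2.08] z 0.0685 rect ((482.1459045410156, 93.18675994873047), (53.72140121459961, 63.261844635009766), 52.7038688659668) res 0.00062
```

Request:
apply_moves(
  commands=[
    {"hand": -1,"dp": [0,0,-10],"turn": [0,0,0]},
    {"hand": -1,"dp": [0,-49,-10],"turn": [0,0,0]},
    {"hand": -1,"dp": [0,-49,-10],"turn": [0,0,0]},
    {"hand": -1,"dp": [0,-49,-6],"turn": [0,0,0]},
    {"hand": -1,"dp": [0,-49,-2],"turn": [0,0,0]},
    {"hand": -1,"dp": [0,-49,0.5],"turn": [0,0,0]},
    {"hand": -1,"dp": [0,-49,2],"turn": [0,0,0]},
    {"hand": -1,"dp": [0,-49,2],"turn": [0,0,0]},
  ],
)

```text
time_s: 8.45
eef_pos: [0.4793, 0.1151, 0.1308]
tcp_rot: [-0.001, 1.0, -0.001, 0.001]
wrist_force: [-1.5, 2.8, 4.6]
opening: 0.0184
```

Run:
```python
from m import *
s=r.observe(); print(s["eef_pos"],s["wrist_force"]); cup("6")
```

```text
[0.47931485 0.11510304 0.13078692] [-1.46556308  2.81013791  4.589833  ]
housing n 4370 rect ((479.1080627441406, 89.76603698730469), (84.47251892089844, 84.47309112548828), 78.11084747314453)
 housing plane slopes/z [-0.0015  0.0021  0.0509]
cup n 2186 plane slopes deg x,y [ 0.46 -2.87] z 0.0665 rect ((481.3065185546875, 86.32762145996094), (63.368072509765625, 54.30451583862305), 28.512468338012695) res 0.00061
```

Request:
apply_moves(
  commands=[
    {"hand": -1,"dp": [0,0,-9],"turn": [0,0,0]},
    {"hand": -1,"dp": [0,49,-9],"turn": [0,0,0]},
    {"hand": -1,"dp": [0,49,-9],"turn": [0,0,0]},
    {"hand": -1,"dp": [0,49,-5],"turn": [0,0,0]},
    {"hand": -1,"dp": [0,49,-2],"turn": [0,0,0]},
    {"hand": -1,"dp": [0,49,1],"turn": [0,0,0]},
    {"hand": -1,"dp": [0,49,3.5],"turn": [0,0,0]},
    {"hand": -1,"dp": [0,49,3.5],"turn": [0,0,0]},
  ],
)

```text
time_s: 9.3
eef_pos: [0.4792, 0.0659, 0.1272]
tcp_rot: [0.001, 1.0, 0.0, 0.0]
wrist_force: [-0.4, -3.8, 4.6]
opening: 0.0183
```

Run:
```python
from m import *
s=r.observe(); print(s["eef_pos"],s["wrist_force"]); cup("7")
```

```text
[0.47924058 0.06594357 0.1271579 ] [-0.44813652 -3.77616412  4.62756029]
housing n 4427 rect ((479.1029968261719, 90.02005004882812), (84.3529052734375, 85.00652313232422), 78.19508361816406)
 housing plane slopes/z [-0.0017  0.0014  0.0508]
cup n 2159 plane slopes deg x,y [-1.49  4.39] z 0.0632 rect ((482.0957946777344, 93.17304229736328), (53.70654296875, 63.141170501708984), 52.555641174316406) res 0.00059
```

Request:
apply_moves(
  commands=[
    {"hand": -1,"dp": [0,0,-10],"turn": [0,0,0]},
    {"hand": -1,"dp": [-5,-49,-10],"turn": [0,0,0]},
    {"hand": -1,"dp": [-5,-49,-10],"turn": [0,0,0]},
    {"hand": -1,"dp": [-5,-49,-6],"turn": [0,0,0]},
    {"hand": -1,"dp": [-5,-49,-2],"turn": [0,0,0]},
    {"hand": -1,"dp": [-5,-49,1],"turn": [0,0,0]},
    {"hand": -1,"dp": [-5,-49,4],"turn": [0,0,0]},
    {"hand": -1,"dp": [-5,-49,4],"turn": [0,0,0]},
  ],
)

```text
time_s: 10.15
eef_pos: [0.4744, 0.1154, 0.1231]
tcp_rot: [-0.001, 1.0, -0.001, 0.0]
wrist_force: [-2.2, 4.2, 4.3]
opening: 0.0184
```

Run:
```python
from m import *
s=r.observe(); print(s["eef_pos"],s["wrist_force"]); cup("8")
```

```text
[0.47437815 0.1154102  0.12308255] [-2.2068334   4.16929898  4.30266297]
housing n 4966 rect ((479.1910095214844, 89.69654846191406), (84.37908935546875, 84.32037353515625), 77.98524475097656)
 housing plane slopes/z [-0.0007  0.001   0.0508]
cup n 2435 plane slopes deg x,y [ 3.5  -4.74] z 0.0597 rect ((480.8365173339844, 87.73323059082031), (62.952110290527344, 56.376441955566406), 30.9855899810791) res 0.00061
```

Request:
apply_moves(
  commands=[
    {"hand": -1,"dp": [0,0,-11],"turn": [0,0,0]},
    {"hand": -1,"dp": [20,45,-11],"turn": [0,0,0]},
    {"hand": -1,"dp": [20,45,-11],"turn": [0,0,0]},
    {"hand": -1,"dp": [20,45,-7],"turn": [0,0,0]},
    {"hand": -1,"dp": [20,45,-4],"turn": [0,0,0]},
    {"hand": -1,"dp": [20,45,-1],"turn": [0,0,0]},
    {"hand": -1,"dp": [20,45,1.5],"turn": [0,0,0]},
    {"hand": -1,"dp": [20,45,1.5],"turn": [0,0,0]},
  ],
)

```text
time_s: 11.0
eef_pos: [0.4943, 0.0702, 0.1223]
tcp_rot: [0.001, 1.0, 0.001, 0.001]
wrist_force: [-1.1, -4.5, 9.5]
opening: 0.0183
```

Run:
```python
from m import *
s=r.observe(); print(s["eef_pos"],s["wrist_force"]); cup("9")
```

```text
[0.49433427 0.07019451 0.12234227] [-1.13954555 -4.49557199  9.50556572]
housing n 4304 rect ((479.0589294433594, 90.1175537109375), (84.2137680053711, 85.46562194824219), 77.89598083496094)
 housing plane slopes/z [-0.0045  0.0011  0.051 ]
cup n 1389 plane slopes deg x,y [-0.53  1.04] z 0.0573 rect ((487.0356750488281, 94.1087875366211), (45.813114166259766, 61.99507522583008), 26.450298309326172) res 0.0006
```

View pics/w9.png

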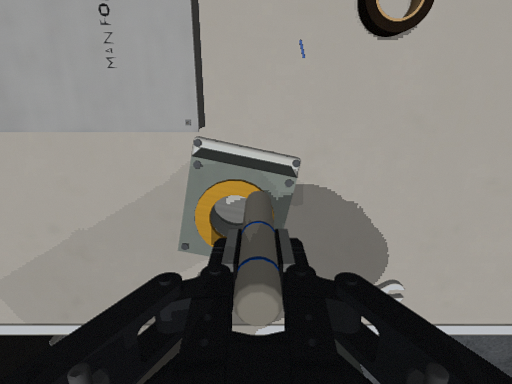

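Request:
apply_moves(
  commands=[
    {"hand": -1,"dp": [0,0,-11],"turn": [0,0,0]},
    {"hand": -1,"dp": [-30,-40,-11],"turn": [0,0,0]},
    {"hand": -1,"dp": [-30,-40,-11],"turn": [0,0,0]},
    {"hand": -1,"dp": [-30,-40,-6],"turn": [0,0,0]},
    {"hand": -1,"dp": [-30,-40,-3],"turn": [0,0,0]},
    {"hand": -1,"dp": [-30,-40,-1],"turn": [0,0,0]},
    {"hand": -1,"dp": [-30,-40,1],"turn": [0,0,0]},
    {"hand": -1,"dp": [-30,-40,1],"turn": [0,0,0]},
  ],
)

```text
time_s: 11.85
eef_pos: [0.4655, 0.1102, 0.1221]
tcp_rot: [-0.0, 1.0, -0.0, 0.001]
wrist_force: [-5.4, 0.8, 18.6]
opening: 0.0185
```

Run:
```python
from m import *
s=r.observe(); print(s["eef_pos"],s["wrist_force"]); cup("10")
```

```text
[0.46549412 0.11019483 0.12214577] [-5.38208573  0.76310401 18.61603037]
housing n 5602 rect ((479.1024169921875, 89.92147064208984), (84.18474578857422, 84.41383361816406), 78.11772155761719)
 housing plane slopes/z [-0.0007  0.0008  0.0509]
cup n 2633 plane slopes deg x,y [-0.01 -0.06] z 0.0569 rect ((480.5234069824219, 88.71302032470703), (63.586727142333984, 59.40365982055664), 46.236331939697266) res 0.0006
```

Request:
apply_moves(
  commands=[
    {"hand": -1,"dp": [0,0,-30],"turn": [0,0,0]},
    {"hand": -1,"dp": [0,0,-62],"turn": [0,0,0]},
    {"hand": -1,"dp": [48,355,-62],"turn": [0,0,0]},
    {"hand": -1,"dp": [48,355,-62],"turn": [0,0,0]},
    {"hand": -1,"dp": [48,355,-62],"turn": [0,0,0]},
    {"hand": -1,"dp": [48,355,-62],"turn": [0,0,0]},
    {"hand": -1,"dp": [48,355,-62],"turn": [0,0,0]},
    {"hand": -1,"dp": [48,355,-62],"turn": [0,0,0]},
  ],
)

```text
time_s: 12.7
eef_pos: [0.5037, -0.1901, 0.182]
tcp_rot: [-0.0, 1.0, -0.001, -0.0]
wrist_force: [1.6, 0.7, 0.3]
opening: 0.0181
```

Request:
apply_moves(
  commands=[
    {"hand": -1,"dp": [0,55,0],"turn": [0,0,0]},
    {"hand": -1,"dp": [0,55,0],"turn": [0,0,0]},
    {"hand": -1,"dp": [0,55,0],"turn": [0,0,0]},
    {"hand": -1,"dp": [0,55,0],"turn": [0,0,0]},
  ],
)

```text
time_s: 13.1
eef_pos: [0.5035, -0.2422, 0.1817]
tcp_rot: [-0.0, 1.0, -0.001, -0.0]
wrist_force: [-0.0, -0.3, -0.3]
opening: 0.0186
```

Run:
```python
from h import *
s=r.observe(); print(s["eef_pos"],s["tcp_rot"].round(4),s["wrist_force"],s["opening"])
for n in ("side","top"):
    K,T,i=cam(n); p,d=r.capture(n); C=cloud(K,T,d)
    pt=s["eef_pos"]-np.array([0,0,.0662]); u=proj(K,T,pt); print(n,"pred tip",u.round(1),[(np.round(a["xy"],1).tolist(),round(a["score"],2)) for a in r.tip_of(n,"drift")][:3])
    m=(d>0)&(np.hypot(C[...,0]-.478,C[...,1]-.088)<.033)&(C[...,2]>.053)&(C[...,2]<.075)
    q=C[m]; print("cup",len(q),np.percentile(q[:,2],[5,50,95]).round(4), np.degrees(np.linalg.lstsq(np.c_[q[:,:2],np.ones(len(q))],q[:,2],rcond=None)[0][:2]))
    if n=="side":
        hsv=cv2.cvtColor(p,cv2.COLOR_RGB2HSV)
        m=(d>0)&(np.hypot(C[...,0]-pt[0],C[...,1]-pt[1])<.025)
        for a in np.arange(pt[2]-.005,pt[2]+.05,.01):
            q=C[m&(C[...,2]>a)&(C[...,2]<a+.01)]
            if len(q)>3: print(a.round(3),len(q),((np.percentile(q[:,0],2)+np.percentile(q[:,0],98))/2).round(4),q[:,1].min().round(4))
        x,y=map(int,u); y0=max(0,y-80);x0=max(0,x-90)
        cv2.imwrite("pics/s11.png",cv2.resize(p[y0:y0+140,x0:x0+180,::-1],None,fx=4,fy=4))
```

```text
[ 0.50346921 -0.2422297   0.18174545] [-2.e-04  1.e+00 -8.e-04 -5.e-04] [-0.01150487 -0.308787   -0.30774878] 0.01856394243256888
side pred tip [259.2 225. ] [([218.2, 295.2], 0.68), ([258.2, 226.1], 0.61)]
cup 178 [0.0537 0.0567 0.058 ] [0.10485625 0.1722293 ]
0.111 16 0.5012 -0.2519
0.121 63 0.5023 -0.2534
0.131 62 0.5025 -0.2537
0.141 71 0.5022 -0.2533
0.151 72 0.5023 -0.2544
0.161 71 0.5024 -0.2529
top pred tip [341.9 181.2] [([342.6, 231.1], 0.64), ([341.2, 178.8], 0.39)]Traceback (most recent call last):
  File "<stdin>", line 7, in <module>
    return _quantile_unchecked(
        a, q, axis, out, overwrite_input, method, keepdims, weights)
    return _ureduce(a,
                    func=_quantile_ureduce_func,
    ...<5 lines>...
                    overwrite_input=overwrite_input,
                    method=method)
    r = func(a, **kwargs)
    result = _quantile(arr,
                       quantiles=q,
    ...<2 lines>...
                       out=out,
                       weights=wgt)
    slices_having_nans = np.isnan(arr[-1, ...])
                                  ~~~^^^^^^^^^
IndexError: index -1 is out of bounds for axis 0 with size 0
```

View pics/s11.png

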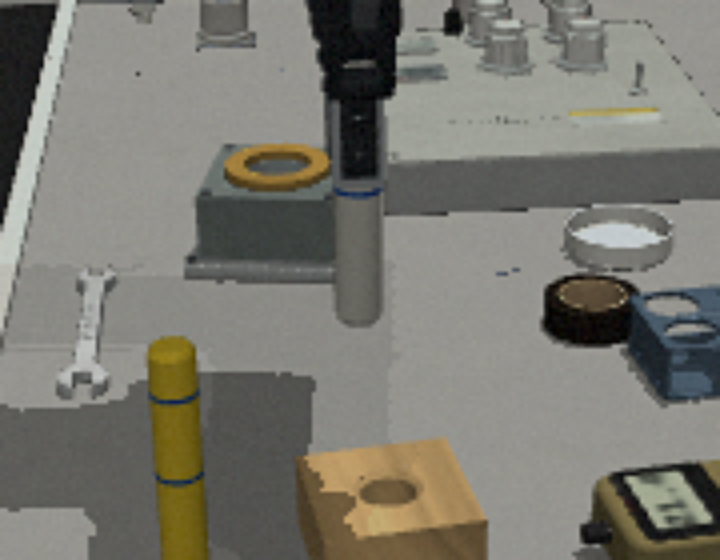

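Request:
apply_moves(
  commands=[
    {"hand": -1,"dp": [10,3,0],"turn": [0,0,0]},
    {"hand": -1,"dp": [10,3,30],"turn": [0,0,0]},
    {"hand": -1,"dp": [10,3,66],"turn": [0,0,0]},
    {"hand": -1,"dp": [10,3,66],"turn": [0,0,0]},
    {"hand": -1,"dp": [10,3,66],"turn": [0,0,0]},
  ],
)

```text
time_s: 13.8
eef_pos: [0.5145, -0.2451, 0.1167]
tcp_rot: [0.0, 1.0, 0.0, -0.001]
wrist_force: [0.1, 0.0, 0.5]
opening: 0.0182
```

Run:
```python
from h import *
s=r.observe(); print(s["eef_pos"],s["tcp_rot"].round(4),s["wrist_force"])
K,T,i=cam("side"); p,d=r.capture("side")
pt=s["eef_pos"]-np.array([0,0,.0662]); u=proj(K,T,pt);h=proj(K,T,np.array([.5134,-.2447,.035])); print(u,h)
x,y=map(int,u); y0=max(0,y-60);x0=max(0,x-60); cv2.circle(p,tuple(int(round(v)) for v in h),1,(255,0,0),-1)
cv2.imwrite("pics/s12.png",cv2.resize(p[y0:y0+110,x0:x0+120,::-1],None,fx=5,fy=5))
```

```text
[ 0.51448571 -0.24511412  0.1166569 ] [ 2.e-04  1.e+00  4.e-04 -6.e-04] [0.13745268 0.02461292 0.50458792]
[266.45272898 259.01609046] [265.93392265 266.57187534]
```

View pics/s12.png

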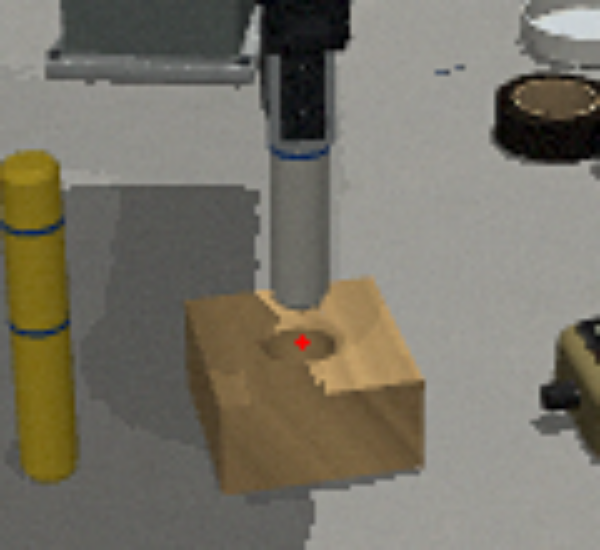

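Request:
apply_moves(
  commands=[
    {"hand": -1,"dp": [-1,0,10],"turn": [0,0,0]},
    {"hand": -1,"dp": [-1,0,20],"turn": [0,0,0]},
    {"hand": -1,"dp": [-1,0,30],"turn": [0,0,0]},
    {"hand": -1,"dp": [-1,0,38],"turn": [0,0,0]},
    {"hand": -1,"dp": [-1,0,42],"turn": [0,0,0]},
    {"hand": -1,"dp": [-1,0,42],"turn": [0,0,0]},
    {"hand": -1,"dp": [-1,0,42],"turn": [0,0,0]},
  ],
)

```text
time_s: 14.55
eef_pos: [0.513, -0.2452, 0.0742]
tcp_rot: [-0.0, 1.0, -0.0, -0.0]
wrist_force: [0.7, 0.3, -0.2]
opening: 0.0187
```

Request:
apply_moves(
  commands=[
    {"hand": -1,"dp": [0,0,0.5],"turn": [0,0,0]},
    {"hand": -0.2,"dp": [0,0,0.5],"turn": [0,0,0]},
    {"hand": 0.3,"dp": [0,0,0.5],"turn": [0,0,0]},
    {"hand": 0.8,"dp": [0,0,0.5],"turn": [0,0,0]},
    {"hand": 1,"dp": [0,0,0.5],"turn": [0,0,0]},
    {"hand": 1,"dp": [0,0,0.5],"turn": [0,0,0]},
    {"hand": 1,"dp": [0,0,0.5],"turn": [0,0,0]},
    {"hand": 1,"dp": [0,0,0.5],"turn": [0,0,0]},
  ],
)

```text
time_s: 15.35
eef_pos: [0.5129, -0.2452, 0.0738]
tcp_rot: [-0.0, 1.0, -0.0, 0.0]
wrist_force: [-0.4, -0.0, -0.3]
opening: 0.0854
```

Request:
apply_moves(
  commands=[
    {"hand": 1,"dp": [0,0,-25],"turn": [0,0,0]},
    {"hand": 1,"dp": [0,0,-60],"turn": [0,0,0]},
    {"hand": 1,"dp": [0,0,-100],"turn": [0,0,0]},
    {"hand": 1,"dp": [0,0,-140],"turn": [0,0,0]},
    {"hand": 1,"dp": [-40,-150,-160],"turn": [0,0,0]},
    {"hand": 1,"dp": [-40,-150,-160],"turn": [0,0,0]},
    {"hand": 1,"dp": [-40,-150,-160],"turn": [0,0,0]},
    {"hand": 1,"dp": [-40,-150,-160],"turn": [0,0,0]},
  ],
)

```text
time_s: 16.15
eef_pos: [0.4722, -0.0918, 0.2352]
tcp_rot: [-0.001, 1.0, 0.002, 0.001]
wrist_force: [1.0, 0.3, 1.2]
opening: 0.0852
```

Run:
```python
from m import *
s=r.observe(); print(s["eef_pos"],s["wrist_force"],s["opening"])
p,d,C=cup("13")
def dr(C,d,n):
    m=(d>0)&(np.hypot(C[...,0]-.5134,C[...,1]+.2447)<.035)
    q=C[m&(C[...,2]>.121)&(C[...,2]<.135)]
    if len(q)>5: print(n,"drift top",len(q),cv2.minAreaRect((q[:,:2]*1000).astype(np.float32)),np.median(q[:,2]))
dr(C,d,"wrist")
for n in("side","top"):
    K,T,i=cam(n); p,d=r.capture(n); dr(cloud(K,T,d),d,n); cv2.imwrite(f"pics/{n}13.png",p[:,:,::-1])
    print([(np.round(a["xy"],1).tolist(),round(a["score"],2)) for a in r.tip_of(n,"drift")][:3],proj(K,T,np.array([.5134,-.2447,.007])))
```

```text
[ 0.47224225 -0.09179393  0.23517437] [1.04277684 0.25364661 1.16573296] 0.08523865298859203
housing n 3033 rect ((479.1310729980469, 90.02366638183594), (85.25471496582031, 84.62516021728516), 78.1355209350586)
 housing plane slopes/z [-0.0016  0.0048  0.0507]
cup n 1360 plane slopes deg x,y [-0.02  0.17] z 0.057 rect ((479.11126708984375, 89.35125732421875), (62.64716339111328, 63.266578674316406), 53.42686462402344) res 0.00065
wrist drift top 433 ((512.7171020507812, -243.48374938964844), (18.39430046081543, 19.725399017333984), 82.18807983398438) 0.12730321581389725
side drift top 83 ((511.368896484375, -247.19448852539062), (17.016353607177734, 18.74595069885254), 37.61923599243164) 0.12685242086690335
[([240.8, 187.3], 0.63), ([264.2, 283.0], 0.55)] [266.16217539 280.11437681]
top drift top 99 ((511.0462341308594, -243.04617309570312), (18.08557891845703, 18.019607543945312), 3.0021862983703613) 0.12630525211863763
[([330.3, 188.1], 0.78), ([340.4, 228.8], 0.75)] [332.72652946 185.04510659]
```

View pics/side13.png

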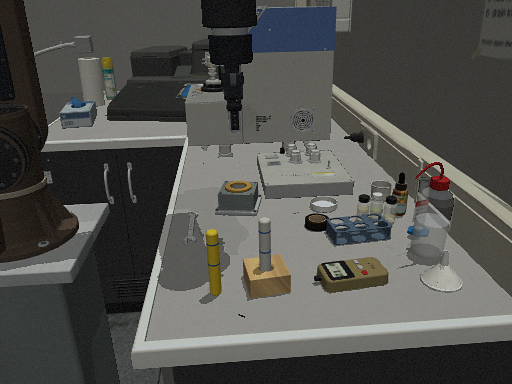

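The cup's flange lies flush on the housing (238,187). The drift stands upright in its holder (265,245), with its top at z = 0.127 as at the start. The gripper is clear of everything.

```bash
python3 -c "
from plant import r
print(r.sign_off())"
```

```text
the job is handed in; nothing more can be done
None
```

I tapped the cup home with the white drift, put the drift back in its holder, let go, and handed the job in at about 16 s. The sign-off gives no verdict, so what follows is from my own last measurements.

- **Tapping:** six presses alternating between roughly opposite sides of the rim. The largest lean I measured was about 6°, taken with the wrist camera after each press. The last press met a hard stop at about 19 N.
- **Cup:** the flange top is about 6 mm above the housing face in the last wrist view, which is home, and it leans about 0.2°.
- **Drift:** it stands upright in the holder, with its top at z ≈ 0.127 m, the same as before I took it out. It is about 1–2 mm from the hole's centre, against the 8 mm allowed.
- **Bystanders:** the gripper is open and well clear. In the final picture the other things look to be where they started, but I did not measure their positions.
- **Disagreements:** the cameras differed by 1–5 mm in places. The network's drift-tip finder also kept reporting the yellow look-alike, and in the final side view its top hit was on the cup. For positions I used the depth measurements instead.

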